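# Raise the telescoping sensor stand and lock it

### The job

Bring the sensor head above the petri dish up to its upper working height: twist the stand's inner section anticlockwise (seen from above) by its wing grip to unlock it, pull it up, find the hidden upper locking groove by feel, and twist it fully back clockwise so that it is locked there with the sensor over the dish again. Let go at the end, and leave the dish and the other things on the bench where they are.

Things in the scene. Friction and masses are not known exactly. Their poses are not given: they have to be found in the camera images.
- stand: Telescoping sensor stand, fixed to the bench: grey round foot 110 mm across, upright outer tube 44 mm across with a black ribbed collar (51 mm across) whose top is 153 mm above the bench. Origin: on the tube's axis at bench height, z up; x points along the side arm's direction when locked, so to the petri dish.
- grip (a point): Grasp point on the stand's axis in the wing grip of the inner section; 205 mm above the bench when down; rises and turns with the section. Wing: grey upright plate 14 mm thick (along point y), 44 mm long (point x), from 28 mm below this point to 15 mm above, on a hub 32 mm across. A 10 mm rod, 39 mm below this point, leads along point x to the sensor head.
- sensor (a point): Centre of the lens under the black round sensor head (54 mm across, 26 mm high) at the end of the side arm, 100 mm from the stand's axis.
- section (a joint): Twist of the inner section, rad: 0 = locked (hard stop), grows anticlockwise seen from above to 1.05 (hard stop). It slides up and down freely above about 0.62; between the grooves its inner cross pin meets the side of a bar at about 0.6 and turns no further back. At a groove it turns freely to 0 (friction 0.04 N m). Below 0.2 it is locked. Starts at 0 to 0.12.
- carrier (a joint): Height of the inner section above its lowest position, m, 0 to 0.100 (end stop). One upper groove, 9 mm high for the 6 mm pin; its centre lies anywhere from 0.052 to 0.092, hidden: press lightly clockwise against the bar while raising slowly, and it gives way there. Section 0.2 to 0.3 kg, slide friction 0.8 N; unlocked and let go, it sinks.
- petri_dish: Round petri dish, tan, 91 mm across and 17 mm high, loose under the sensor head. Origin: centre of its underside.
- notebook: Dark notebook, 98x72x9 mm, loose bystander. Origin: centre of its underside.
- marker_black: Black marker pen, 136 mm long, 12 mm thick, loose bystander. Origin: centre of its underside.
- tip_box_purple: Pipette tip box, 90x127x63 mm, loose bystander. Origin: centre of its underside.
- tube_rack_low: Low red rack for small tubes, 192x64x59 mm, loose bystander. Origin: centre of its underside.
Not all that is in view belongs to the job. Of the things that look like the stand, the larger one is meant. There is more than one size of the petri_dish; the one meant has the size given above.

How it is judged:
On the way, in this order (a step that is already met when the one before it is completed fails the run):
1. the section is twisted out of its lower groove (value of joint section above 0.6 rad and value of joint carrier below 0.03 m), for 0.1 s.
2. the unlocked section is pulled up (value of joint section above 0.5 rad and value of joint carrier above 0.045 m), for 0.1 s.
At the end, for the whole second after the job is handed in: The section is at its upper groove (more than 45 mm up), twisted back to less than 0.2 rad from the locked stop and at rest, with the sensor lens within 40 mm of the dish's centre seen from above (value of joint section below 0.2 rad and value of joint carrier above 0.045 m and linear speed of section below 0.01 m/s and angular speed of section below 0.05 rad/s and horizontal distance between sensor and petri_dish below 0.04 m); the robot touches nothing.
It fails at once if the petri dish is pushed more than 15 mm (distance of petri_dish from where it was at the start of the episode above 0.015 m).
It fails at once if a bystander is pushed more than 20 mm (distance of any of notebook, marker_black, tip_box_purple, tube_rack_low from where it was at the start of the episode above 0.02 m).
It also fails if it takes over 64 s, if anything falls off the work surface, if the arm or the gripper's body presses on something with over 40 N, if the wrist force passes 120 N, or if a joint passes its speed limit or range.

### The arm

A 6-joint arm with a two-finger parallel gripper is mounted at the origin on a cart in front of the work surface, level with it; the furniture and walls round the work are solid. World frame = base frame: x ahead of the robot, y to its left, z up, the work surface at z = 0. Lengths are in m, angles in rad, forces in N, time in s.
With the tool pointing down it reaches from about 0.225 to 0.875 m from the base axis. Payload 3.4 kg.
Tool frame: the origin (TCP) lies at the very end of the fingers, on their centre line; the grasp point (between the pads) lies 19 mm behind it (manip.grasp_offset is the distance from the TCP to the grasp point, in m); x points along the fingers, y is the direction in which the jaws open and shut, and the axes are right-handed (so a half turn about x gives the same grasp; the last joint's range is limited). The gripper opens to 85 mm and grips with 20 to 120 N. Pads are 22 mm wide; open, the fingers measure 114 mm over their backs; the gripper's body (76 mm by 85 mm) begins 54 mm behind the grasp point. The pads swing forward as they close: fully open they stand 13 mm farther back than shut.
Start: joints at [-1.43, 0.276, 1.505, -0, 1.361, -0.121], TCP at [0.149, -0.555, 0.231] pointing down, gripper open.
Joint ranges: [-2.89, 2.89], [-0.75, 2.08], [0.22, 2.7], [-1.18, 4.32], [0.11, 2.71], [-2.7, 2.7]. Speed limits (rad/s): [2.57, 2.57, 3.14, 3.14, 3.14, 3.14].

### API

Orientations are given as a unit quaternion [w, x, y, z].
In Python, from rig import manip gives the robot as it stands.
- The arm moves only by the tool step_arm, never from a script. Its argument "increments" is a list of rows, each an object with "grip": the opening, from 0 (shut) to 1 (fully open); "delta_pos": the shift along the world's x, y, z in m, a list of three; "twist": the turn about the world's z in degrees. A call has 1 to 10 rows; each row shifts and turns the commanded pose from where the row before left it; what a row does not reach is not made up. A row lasts 1/12 s, in which the tool goes at most 41.7 mm and 7.16 degrees, less where a joint would pass 70% of its speed; a pose out of reach is approached as far as the arm can. A call with a gripper value outside its range is refused whole. The fingers move at their own pace and stop on an object; "force" is the grip in N (left out, the last holds). Time passes only in rows, so rows that do not move let the fingers close. It gives the time, the measured TCP pose, the force and the opening at its end, in the units of the state.
- manip.get_state(): the state, without advancing time (a new reading comes with each control period).
- manip.get_image(name): name is "scene" or "top" or "wrist"; returns a dict with "img" (400x640x3 uint8, red, green, blue), "fx", "fy", "cx", "cy" (pixels), "D" ([k1, k2, p1, p2, k3] as OpenCV has them; the pictures are not rectified), "rvec" (rotation vector, rad) and "tvec" (3), from world to camera coordinates, as OpenCV has them; the wrist camera has in their place "mount" (4x4, takes a point from camera to tool coordinates, whose origin is the TCP and whose axes are the tool frame's). Camera axes: x right, y down, z forward; pixel columns grow to the right and rows downward; lengths in m; the calibration is good to about 2 mm. A picture is of the moment at which its call begins: read the wrist's pose just before it. There is no depth.
- manip.sign_off(): hands the job in, once; it reports no verdict.
The state is a dict: "clock": time; "qpos": joint angles; "qd": joint speeds; "effort": joint torques, N m; "position": TCP position; "ee_rot": TCP orientation; "contact_force": force on the tool from outside, world axes, zero at the start; "moment": the same for the moment, N m; "width": finger opening in m.
Only numpy, scipy, OpenCV 4.12 (cv2) and the standard library are available. Lean on these libraries where they do the work, as an engineer would, in place of code of your own. Each camera call takes 0.05 s, during which the arm holds its last target. There are 200 camera calls.

## Working session

There is one attempt and no reset: what is moved stays moved. The work goes in short steps, Python scripts to look and compute and a tool call to move; the robot and the scene stay as the last step left them, time stands still between calls to the robot, and variables do not carry over. Pictures are saved under pics/ and viewed, about 8 in all and at most 12, crops included, and the job is handed in when it is done.

Besides the shell and the picture viewer there is one more tool, called after "Request:" as name(argument=value, ...), one argument or row to a line, values as JSON. step_arm: Moves the arm, as the interface text tells. Its arguments: {"type":"object","properties":{"increments":{"type":"array"},"force":{"type":"number"}},"required":["increments"]}

```bash
mkdir -p pics
cat > h.py <<'E'
import numpy as np, cv2, pickle
from rig import manip
def cam(n):
    d=manip.get_image(n); pickle.dump(d,open(f'{n}.pkl','wb')); return d
def load(n): return pickle.load(open(f'{n}.pkl','rb'))
def ray(d,uv):
    K=np.array([[d['fx'],0,d['cx']],[0,d['fy'],d['cy']],[0,0,1.]])
    p=cv2.undistortPoints(np.array([[uv]],float),K,np.array(d['D'],float)).ravel()
    R=cv2.Rodrigues(np.array(d['rvec'],float))[0]; t=np.array(d['tvec'],float).ravel()
    return -R.T@t, R.T@np.array([p[0],p[1],1.])
def onz(d,uv,z):
    o,v=ray(d,uv); return o+v*(z-o[2])/v[2]
def proj(d,P):
    K=np.array([[d['fx'],0,d['cx']],[0,d['fy'],d['cy']],[0,0,1.]])
    return cv2.projectPoints(np.array(P,float).reshape(-1,3),np.array(d['rvec'],float),np.array(d['tvec'],float),K,np.array(d['D'],float))[0].reshape(-1,2)
E
python3 - <<'E'
from h import *
for n in('scene','top'):
    d=cam(n); cv2.imwrite(f'pics/{n}0.png',d['img'][:,:,::-1]); print(n,-cv2.Rodrigues(np.array(d['rvec'],float))[0].T@np.array(d['tvec'],float).ravel(),d['fx'])
s=manip.get_state(); print(s)
E
```

```text
scene [-0.00538503  0.81842962  0.71239175] 465.74575916984634
top [ 0.39027193 -0.10153795  1.13038625] 386.68348385882587
{'clock': 0.1, 'qpos': array([-1.43001075e+00,  2.76534515e-01,  1.50598006e+00,  9.00449589e-06,
        1.36072769e+00, -1.20983919e-01]), 'qd': array([ 0.00137566, -0.00016657, -0.00219768,  0.00121351, -0.00101141,
        0.00064852]), 'effort': array([ 1.22059042e-03, -4.17700589e+01, -2.46405441e+01, -1.51566310e-04,
        5.83601097e-03, -3.73388744e-06]), 'position': array([ 0.14874531, -0.55494502,  0.2305352 ]), 'ee_rot': array([-0.09170156, -0.70105595, -0.09286802,  0.70106127]), 'contact_force': array([-0.34235387,  0.16943874, -0.55388973]), 'moment': array([ 0.03118618,  0.03759248, -0.05417518]), 'width': 0.08541364752016288}
```

View pics/scene0.png

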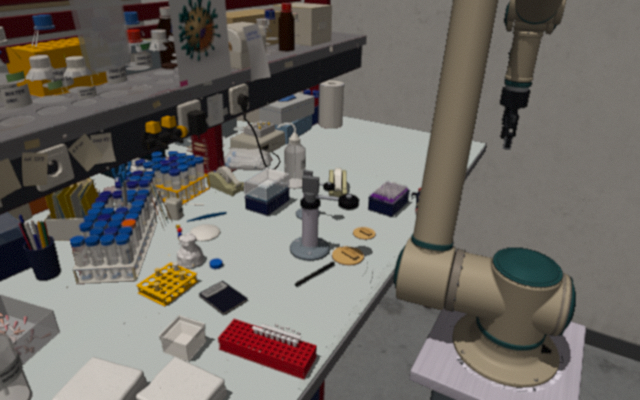

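View pics/top0.png

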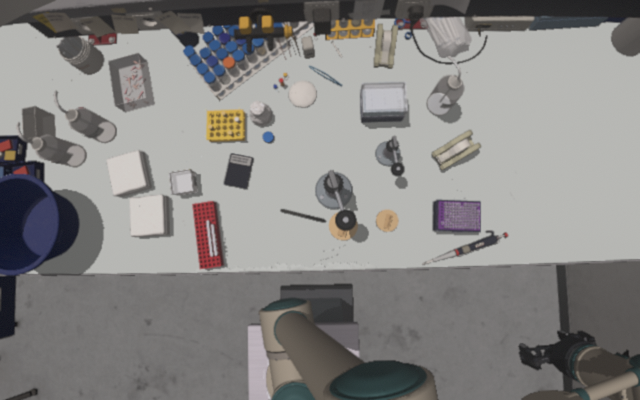

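Candidates: the stands are at top (334,190) (large foot) and (388,152) (small). The dishes are at (343,226) (under the large head) and (387,220) (smaller). I choose the large stand and the dish at (343,226), and check that in a close crop.

Run:
```python
from h import *
t=load('top');s=load('scene')
a=cv2.resize(t['img'][140:250,270:430],None,fx=5,fy=5,interpolation=cv2.INTER_CUBIC)[:, :, ::-1]
b=cv2.resize(s['img'][155:275,270:380],None,fx=4.5,fy=4.5,interpolation=cv2.INTER_CUBIC)[:, :, ::-1]
cv2.imwrite('pics/ct.png',a);cv2.imwrite('pics/cs.png',b)
print(onz(t,(334,190),0),onz(t,(388,152),0),onz(t,(343,226),.017),onz(t,(387,220),.017))
hsv=cv2.cvtColor(t['img'],cv2.COLOR_RGB2HSV)
m=cv2.inRange(hsv,(8,60,120),(25,255,255)); m[:140]=0;m[250:]=0;m[:,:300]=0;m[:,430:]=0
for c in cv2.findContours(m,0,1)[0]:
    if cv2.contourArea(c)>40: print(cv2.boundingRect(c),cv2.contourArea(c))
print(hsv[205,334],hsv[190,320],hsv[170,300])
```

```text
[ 0.53619673 -0.10274701  0.        ] [ 0.64551208 -0.26679032  0.        ] [ 0.42912222 -0.12554296  0.017     ] [ 0.44276189 -0.25227132  0.017     ]
(329, 213, 22, 27) 223.5
(376, 210, 22, 22) 339.5
[103  13 134] [105  14 142] [ 38   6 184]
```

View pics/ct.png

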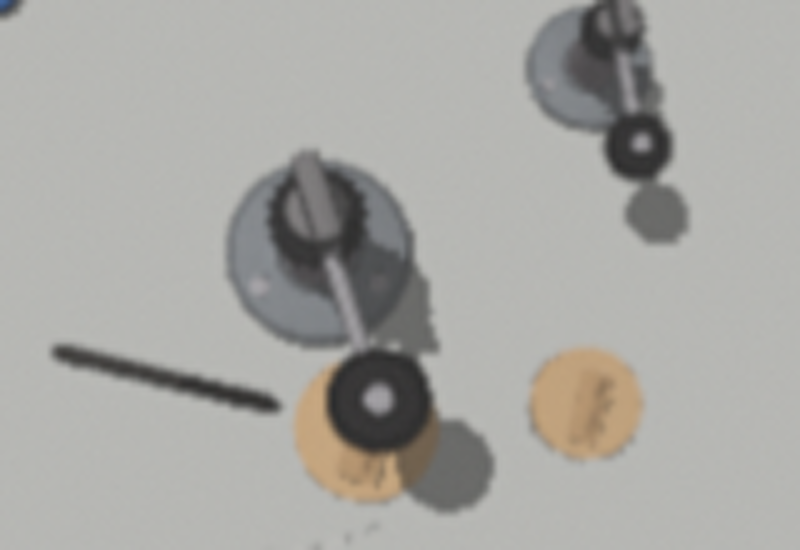

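View pics/cs.png

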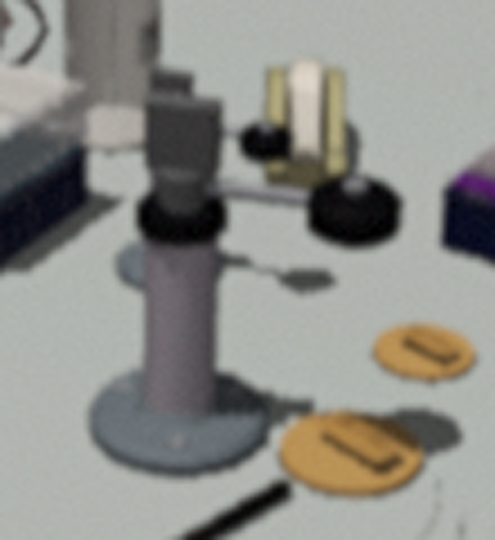

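The top crop confirms it. The large stand has its foot at about px (334,190.6), with a diameter of about 109 mm. Its wing and head point toward the large dish, centre about (343.4,226). The marker lies left of the dish. The smaller stand and dish are decoys.

Run:
```python
from h import *
from scipy.spatial.transform import Rotation as R
t=load('top');s=load('scene')
c=lambda x,y:(270+x/5-.4,140+y/5-.4)
foot=onz(t,c(320,253),.006); print('foot',foot)
# wing top edges
a=onz(t,c(305,157),.22);b=onz(t,c(328,232),.22);print('wing',a,b,(a+b)/2,np.degrees(np.arctan2(*(b-a)[1::-1])),np.linalg.norm(b-a))
for z in(.17,.18): 
    h=onz(t,c(379,397),z);v=h-foot;print('head',h,np.hypot(*v[:2]),np.degrees(np.arctan2(v[1],v[0])))
D=onz(t,c(367,430),.015);v=D-foot;print('dish',D,np.hypot(*v[:2]),np.degrees(np.arctan2(v[1],v[0])))
for n,p in(('t',(a+b)/2),):print(proj(s,[*foot[:2],.22]), proj(s,[*foot[:2],.153]),proj(s,[*foot[:2],.0]))
print('collar top centre',onz(t,c(317,212),.153))
# scene crop of collar top centre/ wing top
cs=lambda x,y:(270+x/4.5-.4,155+y/4.5-.4)
print(cs(183,100),cs(181,215))
st=manip.get_state();q=st['ee_rot'];M=R.from_quat([*q[1:],q[0]]).as_matrix();print(M,'yaw y axis',np.degrees(np.arctan2(M[1,1],M[0,1])))
```

```text
foot [ 0.53486596 -0.10155198  0.006     ]
wing [ 0.55377063 -0.09572639  0.22      ] [ 0.51729044 -0.10563844  0.22      ] [ 0.53553053 -0.10068241  0.22      ] -164.79912863634183 0.03780282281580364
head [ 0.4409372  -0.12872991  0.17      ] 0.09778164567290326 -163.8624033164813
head [ 0.44040965 -0.12844677  0.18      ] 0.09821060556890648 -164.1066195723095
dish [ 0.43033937 -0.12562178  0.015     ] 0.10726211885021085 -167.03230215975478
[[310.86675858 176.1180226 ]] [[310.52411588 199.66700225]] [[309.80999248 249.11383076]]
collar top centre [ 0.53711642 -0.10062819  0.153     ]
(310.2666666666667, 176.82222222222222) (309.82222222222225, 202.37777777777777)
[[-2.22755718e-04  2.58788172e-01 -9.65934072e-01]
 [ 1.63452648e-03 -9.65932712e-01 -2.58788185e-01]
 [-9.99998639e-01 -1.63649137e-03 -2.07829085e-04]] yaw y axis -75.00181071027578
```

Request:
step_arm(
  increments=[
    {"grip":1,"delta_pos":[0,0,0.035],"twist":0.8},
    {"grip":1,"delta_pos":[0,0,0.035],"twist":0},
    {"grip":1,"delta_pos":[0.02,0.0235,0],"twist":0},
    {"grip":1,"delta_pos":[0.02,0.0235,0],"twist":0},
    {"grip":1,"delta_pos":[0.02,0.0235,0],"twist":0},
    {"grip":1,"delta_pos":[0.02,0.0235,0],"twist":0},
    {"grip":1,"delta_pos":[0.02,0.0235,0],"twist":0},
    {"grip":1,"delta_pos":[0.02,0.0235,0],"twist":0},
    {"grip":1,"delta_pos":[0.02,0.0235,0],"twist":0},
    {"grip":1,"delta_pos":[0.02,0.0235,0],"twist":0},
  ],
)

```text
clock: 0.93
position: [0.3094, -0.3659, 0.301]
ee_rot: [-0.097, -0.7, -0.097, 0.7]
contact_force: [-0.2, -1.9, -0.5]
width: 0.0852
```

Request:
step_arm(
  increments=[
    {"grip":1,"delta_pos":[0.02,0.0235,0],"twist":0},
    {"grip":1,"delta_pos":[0.02,0.0235,0],"twist":0},
    {"grip":1,"delta_pos":[0.02,0.0235,0],"twist":0},
    {"grip":1,"delta_pos":[0.02,0.0235,0],"twist":0},
    {"grip":1,"delta_pos":[0.02,0.0235,0],"twist":0},
    {"grip":1,"delta_pos":[0.02,0.0235,0],"twist":0},
    {"grip":1,"delta_pos":[0.02,0.0235,0],"twist":0},
    {"grip":1,"delta_pos":[0.02,0.0235,0],"twist":0},
    {"grip":1,"delta_pos":[0.02,0.0235,0],"twist":0},
    {"grip":1,"delta_pos":[0.0063,0.0075,0],"twist":0},
  ],
)

```text
clock: 1.77
position: [0.4971, -0.1452, 0.3008]
ee_rot: [0.098, 0.701, 0.099, -0.7]
contact_force: [0.9, -0.3, 0.3]
width: 0.0854
```

Request:
step_arm(
  increments=[
    {"grip":1,"delta_pos":[0.02,0.0225,0],"twist":0},
    {"grip":1,"delta_pos":[0.018,0.0216,0],"twist":0},
    {"grip":1,"delta_pos":[0,0,0],"twist":0},
    {"grip":1,"delta_pos":[0,0,0],"twist":0},
  ],
)

```text
clock: 2.1
position: [0.5332, -0.1038, 0.3007]
ee_rot: [-0.098, -0.7, -0.098, 0.701]
contact_force: [-0.0, -0.4, 0.5]
width: 0.0854
```

Run:
```python
from h import *
from scipy.spatial.transform import Rotation as R
st=manip.get_state();q=st['ee_rot'];M=R.from_quat([*q[1:],q[0]]).as_matrix()
d=cam('wrist');print(st['position'],st['qpos'][5],np.degrees(np.arctan2(M[1,1],M[0,1])))
img=d['img'][:,:,::-1].copy()
Mt=np.array(d['mount']);W=np.eye(4);W[:3,:3]=M;W[:3,3]=st['position'];C=np.linalg.inv(W@Mt)
d['rvec']=cv2.Rodrigues(C[:3,:3])[0].ravel();d['tvec']=C[:3,3]
pickle.dump(d,open('wrist.pkl','wb'))
ax=np.array([.535,-.101]);u=np.radians(-164.2);e=np.array([np.cos(u),np.sin(u)]);n=np.array([-e[1],e[0]])
P=[[*(ax+e*a+n*b),.22] for a,b in((.022,.007),(.022,-.007),(-.022,-.007),(-.022,.007))]
cv2.polylines(img,[proj(d,P).round().astype(int)],True,(0,0,255),1)
cv2.imwrite('pics/w0.png',img)
```

```text
[ 0.53320955 -0.1038159   0.30065612] 0.9730409826816048 -74.0757143597765
```

View pics/w0.png

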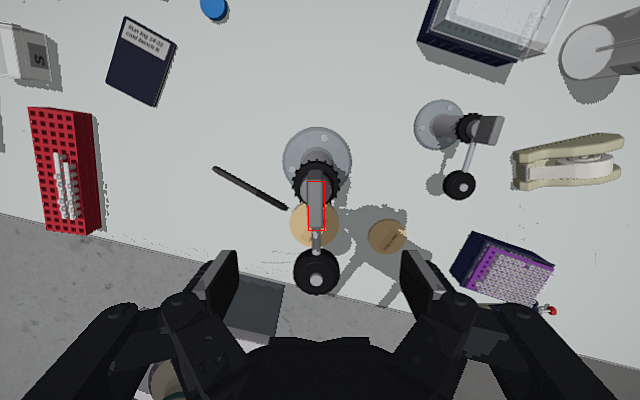

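The predicted wing outline sits on the wing in the wrist view (about (316,205)). The dish, marker and decoys are clear of the descent.

Request:
step_arm(
  increments=[
    {"grip":1,"delta_pos":[0.0018,0.0028,-0.02],"twist":0},
    {"grip":1,"delta_pos":[0,0,-0.02],"twist":0},
    {"grip":1,"delta_pos":[0,0,-0.02],"twist":0},
    {"grip":1,"delta_pos":[0,0,-0.02],"twist":0},
    {"grip":1,"delta_pos":[0,0,-0.02],"twist":0},
    {"grip":1,"delta_pos":[0,0,-0.0147],"twist":0},
    {"grip":1,"delta_pos":[0,0,0],"twist":0},
    {"grip":1,"delta_pos":[0,0,0],"twist":0},
  ],
)

```text
clock: 2.82
position: [0.5338, -0.1025, 0.1863]
ee_rot: [-0.097, -0.7, -0.097, 0.701]
contact_force: [-0.3, 0.5, 0.2]
width: 0.0854
```

Request:
step_arm(
  force=40,
  increments=[
    {"grip":0,"delta_pos":[0,0,0],"twist":0},
    {"grip":0,"delta_pos":[0,0,0],"twist":0},
    {"grip":0,"delta_pos":[0,0,0],"twist":0},
    {"grip":0,"delta_pos":[0,0,0],"twist":0},
    {"grip":0,"delta_pos":[0,0,0],"twist":0},
    {"grip":0,"delta_pos":[0,0,0],"twist":0},
    {"grip":0,"delta_pos":[0,0,0],"twist":0},
    {"grip":0,"delta_pos":[0,0,0],"twist":0},
  ],
)

```text
clock: 3.48
position: [0.535, -0.1008, 0.1871]
ee_rot: [0.097, 0.701, 0.098, -0.7]
contact_force: [-0.7, 2.5, 4.9]
width: 0.0133
```

Request:
step_arm(
  increments=[
    {"grip":0,"delta_pos":[0,0,0],"twist":5},
    {"grip":0,"delta_pos":[0,0,0],"twist":5},
    {"grip":0,"delta_pos":[0,0,0],"twist":5},
    {"grip":0,"delta_pos":[0,0,0],"twist":5},
    {"grip":0,"delta_pos":[0,0,0],"twist":5},
    {"grip":0,"delta_pos":[0,0,0],"twist":5},
    {"grip":0,"delta_pos":[0,0,0],"twist":5},
    {"grip":0,"delta_pos":[0,0,0],"twist":5},
    {"grip":0,"delta_pos":[0,0,0],"twist":5},
    {"grip":0,"delta_pos":[0,0,0],"twist":4},
  ],
)

```text
clock: 4.32
position: [0.535, -0.1007, 0.1871]
ee_rot: [0.38, 0.597, 0.38, -0.596]
contact_force: [-0.3, 2.8, 4.4]
width: 0.0135
```

Request:
step_arm(
  increments=[
    {"grip":0,"delta_pos":[0,0,0],"twist":0},
    {"grip":0,"delta_pos":[0,0,0],"twist":0},
    {"grip":0,"delta_pos":[0,0,0],"twist":0},
  ],
)

```text
clock: 4.57
position: [0.535, -0.1008, 0.1871]
ee_rot: [0.378, 0.598, 0.379, -0.597]
contact_force: [-1.4, 2.7, 4.5]
width: 0.0137
```

```bash
cat > st.py <<'E'
from h import *
from scipy.spatial.transform import Rotation as R
st=manip.get_state();q=st['ee_rot'];M=R.from_quat([*q[1:],q[0]]).as_matrix()
y=np.degrees(np.arctan2(M[1,1],M[0,1]))
print('t',round(st['clock'],2),'pos',st['position'].round(4),'yaw',y.round(2),'F',st['contact_force'].round(2),'M',st['moment'].round(3),'q6',st['qpos'][5].round(3),st['width'].round(4))
E
python3 st.py
python3 - <<'E'
from h import *
for n in('scene','top'):cam(n)
t=load('top');s=load('scene')
a=cv2.resize(t['img'][140:250,270:400],None,fx=3,fy=3)[:, :, ::-1]
b=cv2.resize(s['img'][130:275,250:390],None,fx=3,fy=3)[:, :, ::-1]
o=np.zeros((450,820,3),np.uint8);o[:a.shape[0],:a.shape[1]]=a;o[:b.shape[0],400:400+b.shape[1]]=b
cv2.imwrite('pics/m1.png',o)
E
```

```text
Traceback (most recent call last):
  File "st.py", line 5, in <module>
    print('t',round(st['clock'],2),'pos',st['position'].round(4),'yaw',y.round(2),'F',st['contact_force'].round(2),'M',st['moment'].round(3),'q6',st['qpos'][5].round(3),st['width'].round(4))
                                                                                                                                                                         ^^^^^^^^^^^^^^^^^
AttributeError: 'float' object has no attribute 'round'
```

View pics/m1.png

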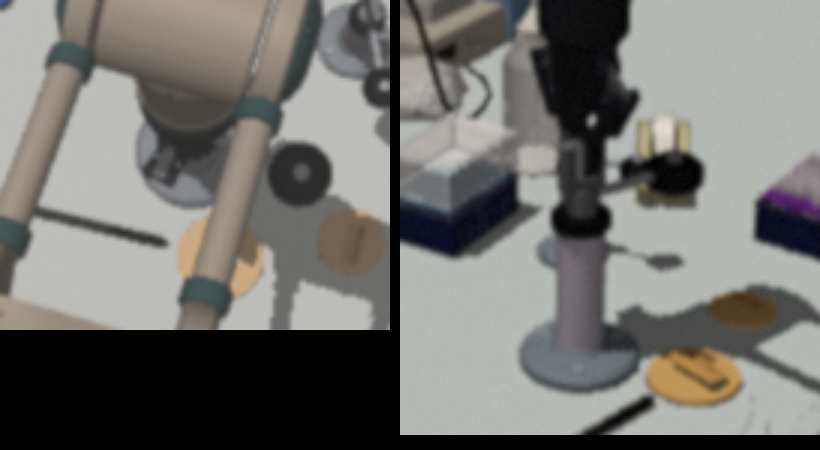

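The section is turned by about 0.9 rad: the head moved to top px (370,198). The dish and marker are unmoved. Next I pull up to about 47 mm.

Request:
step_arm(
  increments=[
    {"grip":0,"delta_pos":[0,0,0.008],"twist":0},
    {"grip":0,"delta_pos":[0,0,0.008],"twist":0},
    {"grip":0,"delta_pos":[0,0,0.008],"twist":0},
    {"grip":0,"delta_pos":[0,0,0.008],"twist":0},
    {"grip":0,"delta_pos":[0,0,0.008],"twist":0},
    {"grip":0,"delta_pos":[0,0,0.007],"twist":0},
    {"grip":0,"delta_pos":[0,0,0],"twist":0},
    {"grip":0,"delta_pos":[0,0,0],"twist":0},
    {"grip":0,"delta_pos":[0,0,0],"twist":0},
  ],
)

```text
clock: 5.42
position: [0.5347, -0.1013, 0.2337]
ee_rot: [0.379, 0.597, 0.379, -0.597]
contact_force: [0.4, 3.4, -1.8]
width: 0.0134
```

```bash
sed -i "s/st\['width'\].round(4)/round(st['width'],4)/" st.py; python3 st.py
```

```text
t 5.42 pos [ 0.5347 -0.1013  0.2337] yaw -25.21 F [ 0.37  3.35 -1.8 ] M [ 1.075 -0.072 -0.058] q6 0.125 0.0134
```

Request:
step_arm(
  increments=[
    {"grip":0,"delta_pos":[0,0,0],"twist":-3},
    {"grip":0,"delta_pos":[0,0,0],"twist":-3},
    {"grip":0,"delta_pos":[0,0,0],"twist":-3},
    {"grip":0,"delta_pos":[0,0,0],"twist":-3},
    {"grip":0,"delta_pos":[0,0,0],"twist":-2},
    {"grip":0,"delta_pos":[0,0,0],"twist":-2},
    {"grip":0,"delta_pos":[0,0,0],"twist":0},
    {"grip":0,"delta_pos":[0,0,0],"twist":0},
  ],
)

```text
clock: 6.08
position: [0.5347, -0.1014, 0.2332]
ee_rot: [-0.292, -0.644, -0.293, 0.644]
contact_force: [-0.8, 3.9, -2.7]
width: 0.0136
```

```bash
python3 st.py
```

```text
t 6.08 pos [ 0.5347 -0.1014  0.2332] yaw -41.16 F [-0.78  3.85 -2.74] M [ 1.051  0.017 -0.039] q6 0.403 0.0136
```

Request:
step_arm(
  increments=[
    {"grip":0,"delta_pos":[0,0,0],"twist":-1},
    {"grip":0,"delta_pos":[0,0,0],"twist":-1},
    {"grip":0,"delta_pos":[0,0,0],"twist":-1},
    {"grip":0,"delta_pos":[0,0,0],"twist":-1},
    {"grip":0,"delta_pos":[0,0,0],"twist":0},
    {"grip":0,"delta_pos":[0,0,0],"twist":0},
  ],
)

```text
clock: 6.58
position: [0.5349, -0.1017, 0.2333]
ee_rot: [-0.27, -0.654, -0.269, 0.654]
contact_force: [0.9, 2.1, -5.2]
width: 0.0134
```

```bash
python3 st.py
```

```text
t 6.58 pos [ 0.5349 -0.1017  0.2333] yaw -45.19 F [ 0.9   2.12 -5.21] M [1.01  0.002 0.234] q6 0.473 0.0134
```

Request:
step_arm(
  increments=[
    {"grip":0,"delta_pos":[0,0,0.0005],"twist":-1},
    {"grip":0,"delta_pos":[0,0,0.0005],"twist":-1},
    {"grip":0,"delta_pos":[0,0,0.0005],"twist":0},
    {"grip":0,"delta_pos":[0,0,0.0005],"twist":0},
    {"grip":0,"delta_pos":[0,0,0.0005],"twist":0},
    {"grip":0,"delta_pos":[0,0,0.0005],"twist":0},
    {"grip":0,"delta_pos":[0,0,0],"twist":0},
  ],
)

```text
clock: 7.17
position: [0.535, -0.1015, 0.2369]
ee_rot: [0.258, 0.658, 0.258, -0.658]
contact_force: [1.5, 0.5, -10.1]
width: 0.0133
```

```bash
python3 st.py
```

```text
t 7.17 pos [ 0.535  -0.1015  0.2369] yaw -47.21 F [  1.54   0.48 -10.11] M [0.461 0.163 0.431] q6 0.509 0.0133
```

Request:
step_arm(
  increments=[
    {"grip":0,"delta_pos":[0,0,0.0005],"twist":0},
    {"grip":0,"delta_pos":[0,0,0.0005],"twist":0},
    {"grip":0,"delta_pos":[0,0,0.0005],"twist":0},
    {"grip":0,"delta_pos":[0,0,0.0005],"twist":0},
    {"grip":0,"delta_pos":[0,0,0.0005],"twist":0},
    {"grip":0,"delta_pos":[0,0,0.0005],"twist":0},
  ],
)

```text
clock: 7.67
position: [0.5348, -0.1016, 0.2402]
ee_rot: [0.258, 0.658, 0.258, -0.658]
contact_force: [1.5, 0.9, -10.1]
width: 0.0137
```

```bash
python3 st.py
```

```text
t 7.67 pos [ 0.5348 -0.1016  0.2402] yaw -47.2 F [  1.52   0.88 -10.15] M [0.678 0.111 0.361] q6 0.508 0.0137
```

Request:
step_arm(
  increments=[
    {"grip":0,"delta_pos":[0,0,0.0005],"twist":0},
    {"grip":0,"delta_pos":[0,0,0.0005],"twist":0},
    {"grip":0,"delta_pos":[0,0,0.0005],"twist":0},
    {"grip":0,"delta_pos":[0,0,0.0005],"twist":0},
    {"grip":0,"delta_pos":[0,0,0.0005],"twist":0},
    {"grip":0,"delta_pos":[0,0,0.0005],"twist":0},
  ],
)

```text
clock: 8.17
position: [0.5351, -0.1014, 0.243]
ee_rot: [0.258, 0.659, 0.258, -0.658]
contact_force: [1.5, 2.6, -11.6]
width: 0.0133
```

```bash
python3 st.py
```

```text
t 8.17 pos [ 0.5351 -0.1014  0.243 ] yaw -47.2 F [  1.54   2.64 -11.59] M [ 0.736 -0.076  0.338] q6 0.508 0.0133
```

Request:
step_arm(
  increments=[
    {"grip":0,"delta_pos":[0,0,0.0005],"twist":0},
    {"grip":0,"delta_pos":[0,0,0.0005],"twist":0},
    {"grip":0,"delta_pos":[0,0,0.0005],"twist":0},
    {"grip":0,"delta_pos":[0,0,0.0005],"twist":0},
    {"grip":0,"delta_pos":[0,0,0.0005],"twist":0},
    {"grip":0,"delta_pos":[0,0,0.0005],"twist":0},
  ],
)

```text
clock: 8.67
position: [0.5352, -0.1015, 0.2462]
ee_rot: [0.258, 0.659, 0.258, -0.658]
contact_force: [0.4, -0.4, -12.3]
width: 0.0134
```

```bash
python3 st.py
```

```text
t 8.67 pos [ 0.5352 -0.1015  0.2462] yaw -47.2 F [  0.4   -0.41 -12.3 ] M [0.575 0.447 0.378] q6 0.508 0.0134
```

Request:
step_arm(
  increments=[
    {"grip":0,"delta_pos":[0,0,0.0005],"twist":0},
    {"grip":0,"delta_pos":[0,0,0.0005],"twist":0},
    {"grip":0,"delta_pos":[0,0,0.0005],"twist":0},
    {"grip":0,"delta_pos":[0,0,0.0005],"twist":0},
    {"grip":0,"delta_pos":[0,0,0.0005],"twist":0},
    {"grip":0,"delta_pos":[0,0,0.0005],"twist":0},
  ],
)

```text
clock: 9.17
position: [0.5348, -0.1016, 0.2485]
ee_rot: [-0.258, -0.658, -0.258, 0.658]
contact_force: [1.1, 0.9, -12.2]
width: 0.013
```

```bash
python3 st.py
```

```text
t 9.17 pos [ 0.5348 -0.1016  0.2485] yaw -47.2 F [  1.12   0.91 -12.2 ] M [ 0.784 -0.17   0.372] q6 0.508 0.013
```

Request:
step_arm(
  increments=[
    {"grip":0,"delta_pos":[0,0,0.0005],"twist":0},
    {"grip":0,"delta_pos":[0,0,0.0005],"twist":0},
    {"grip":0,"delta_pos":[0,0,0.0005],"twist":0},
    {"grip":0,"delta_pos":[0,0,0.0005],"twist":0},
    {"grip":0,"delta_pos":[0,0,0.0005],"twist":0},
    {"grip":0,"delta_pos":[0,0,0.0005],"twist":0},
  ],
)

```text
clock: 9.67
position: [0.5349, -0.1015, 0.2515]
ee_rot: [-0.258, -0.658, -0.258, 0.658]
contact_force: [1.3, 2.6, -14.0]
width: 0.0134
```

```bash
python3 st.py
```

```text
t 9.67 pos [ 0.5349 -0.1015  0.2515] yaw -47.2 F [  1.3    2.57 -14.04] M [ 0.766 -0.193  0.408] q6 0.508 0.0134
```

Request:
step_arm(
  increments=[
    {"grip":0,"delta_pos":[0,0,0.0005],"twist":0},
    {"grip":0,"delta_pos":[0,0,0.0005],"twist":0},
    {"grip":0,"delta_pos":[0,0,0.0005],"twist":0},
    {"grip":0,"delta_pos":[0,0,0.0005],"twist":0},
    {"grip":0,"delta_pos":[0,0,0.0005],"twist":0},
    {"grip":0,"delta_pos":[0,0,0.0005],"twist":0},
  ],
)

```text
clock: 10.17
position: [0.5347, -0.1016, 0.2546]
ee_rot: [-0.258, -0.658, -0.258, 0.659]
contact_force: [-0.2, 0.9, -12.0]
width: 0.0136
```

```bash
python3 st.py
```

```text
t 10.17 pos [ 0.5347 -0.1016  0.2546] yaw -47.2 F [ -0.23   0.9  -12.03] M [ 0.731 -0.019  0.33 ] q6 0.508 0.0136
```

Request:
step_arm(
  increments=[
    {"grip":0,"delta_pos":[0,0,0.0005],"twist":0},
    {"grip":0,"delta_pos":[0,0,0.0005],"twist":0},
    {"grip":0,"delta_pos":[0,0,0.0005],"twist":0},
    {"grip":0,"delta_pos":[0,0,0.0005],"twist":0},
    {"grip":0,"delta_pos":[0,0,0.0005],"twist":0},
    {"grip":0,"delta_pos":[0,0,0.0005],"twist":0},
  ],
)

```text
clock: 10.67
position: [0.5349, -0.1016, 0.2578]
ee_rot: [0.258, 0.658, 0.258, -0.658]
contact_force: [0.6, 1.7, -11.5]
width: 0.0135
```

```bash
python3 st.py
```

```text
t 10.67 pos [ 0.5349 -0.1016  0.2578] yaw -47.2 F [  0.63   1.73 -11.47] M [0.655 0.145 0.392] q6 0.508 0.0135
```

Request:
step_arm(
  increments=[
    {"grip":0,"delta_pos":[0,0,0.0005],"twist":0},
    {"grip":0,"delta_pos":[0,0,0.0005],"twist":0},
    {"grip":0,"delta_pos":[0,0,0.0005],"twist":0},
    {"grip":0,"delta_pos":[0,0,0.0005],"twist":0},
    {"grip":0,"delta_pos":[0,0,0.0005],"twist":0},
    {"grip":0,"delta_pos":[0,0,0.0005],"twist":0},
  ],
)

```text
clock: 11.17
position: [0.5349, -0.1015, 0.2608]
ee_rot: [0.258, 0.658, 0.258, -0.658]
contact_force: [1.0, 1.5, -8.8]
width: 0.0132
```

```bash
python3 st.py
```

```text
t 11.17 pos [ 0.5349 -0.1015  0.2608] yaw -47.2 F [ 1.    1.51 -8.85] M [0.671 0.171 0.345] q6 0.508 0.0132
```

Request:
step_arm(
  increments=[
    {"grip":0,"delta_pos":[0,0,0.0005],"twist":0},
    {"grip":0,"delta_pos":[0,0,0.0005],"twist":0},
    {"grip":0,"delta_pos":[0,0,0.0005],"twist":0},
    {"grip":0,"delta_pos":[0,0,0.0005],"twist":0},
    {"grip":0,"delta_pos":[0,0,0.0005],"twist":0},
    {"grip":0,"delta_pos":[0,0,0.0005],"twist":0},
  ],
)

```text
clock: 11.67
position: [0.5349, -0.1015, 0.2638]
ee_rot: [0.258, 0.658, 0.258, -0.658]
contact_force: [-0.1, 1.3, -9.8]
width: 0.0135
```

```bash
python3 st.py
```

```text
t 11.67 pos [ 0.5349 -0.1015  0.2638] yaw -47.2 F [-0.1   1.26 -9.75] M [0.714 0.199 0.381] q6 0.508 0.0135
```

Request:
step_arm(
  increments=[
    {"grip":0,"delta_pos":[0,0,0.0005],"twist":0},
    {"grip":0,"delta_pos":[0,0,0.0005],"twist":0},
    {"grip":0,"delta_pos":[0,0,0.0005],"twist":0},
    {"grip":0,"delta_pos":[0,0,0.0005],"twist":0},
    {"grip":0,"delta_pos":[0,0,0.0005],"twist":0},
    {"grip":0,"delta_pos":[0,0,0.0005],"twist":0},
  ],
)

```text
clock: 12.17
position: [0.535, -0.1015, 0.2668]
ee_rot: [0.258, 0.658, 0.258, -0.658]
contact_force: [0.7, 1.0, -10.4]
width: 0.0135
```

```bash
python3 st.py
```

```text
t 12.17 pos [ 0.535  -0.1015  0.2668] yaw -47.2 F [  0.66   1.02 -10.35] M [0.652 0.173 0.365] q6 0.508 0.0135
```

Request:
step_arm(
  increments=[
    {"grip":0,"delta_pos":[0,0,0.0005],"twist":0},
    {"grip":0,"delta_pos":[0,0,0.0005],"twist":0},
    {"grip":0,"delta_pos":[0,0,0.0005],"twist":0},
    {"grip":0,"delta_pos":[0,0,0.0005],"twist":0},
    {"grip":0,"delta_pos":[0,0,0.0005],"twist":0},
    {"grip":0,"delta_pos":[0,0,0.0005],"twist":0},
  ],
)

```text
clock: 12.67
position: [0.535, -0.1015, 0.2698]
ee_rot: [0.258, 0.658, 0.258, -0.658]
contact_force: [-0.1, 1.1, -7.4]
width: 0.0131
```

```bash
python3 st.py
```

```text
t 12.67 pos [ 0.535  -0.1015  0.2698] yaw -47.2 F [-0.12  1.05 -7.44] M [0.698 0.162 0.369] q6 0.508 0.0131
```

Request:
step_arm(
  increments=[
    {"grip":0,"delta_pos":[0,0,0.0005],"twist":0},
    {"grip":0,"delta_pos":[0,0,0.0005],"twist":0},
    {"grip":0,"delta_pos":[0,0,0.0005],"twist":0},
    {"grip":0,"delta_pos":[0,0,0.0005],"twist":0},
    {"grip":0,"delta_pos":[0,0,0.0005],"twist":0},
    {"grip":0,"delta_pos":[0,0,0.0005],"twist":0},
  ],
)

```text
clock: 13.17
position: [0.535, -0.1015, 0.2728]
ee_rot: [0.258, 0.658, 0.258, -0.658]
contact_force: [0.5, 2.4, -8.3]
width: 0.0133
```

```bash
python3 st.py
```

```text
t 13.17 pos [ 0.535  -0.1015  0.2728] yaw -47.2 F [ 0.49  2.44 -8.29] M [0.752 0.214 0.353] q6 0.508 0.0133
```

Request:
step_arm(
  increments=[
    {"grip":0,"delta_pos":[0,0,0.0005],"twist":0},
    {"grip":0,"delta_pos":[0,0,0.0005],"twist":0},
    {"grip":0,"delta_pos":[0,0,0.0005],"twist":0},
    {"grip":0,"delta_pos":[0,0,0.0005],"twist":0},
    {"grip":0,"delta_pos":[0,0,0.0005],"twist":0},
    {"grip":0,"delta_pos":[0,0,0.0005],"twist":0},
  ],
)

```text
clock: 13.67
position: [0.5349, -0.1013, 0.276]
ee_rot: [0.258, 0.659, 0.258, -0.658]
contact_force: [-1.1, 4.0, -1.5]
width: 0.0135
```

```bash
python3 st.py
```

```text
t 13.67 pos [ 0.5349 -0.1013  0.276 ] yaw -47.21 F [-1.07  3.97 -1.54] M [0.986 0.372 0.094] q6 0.509 0.0135
```

Request:
step_arm(
  increments=[
    {"grip":0,"delta_pos":[0,0,0.0005],"twist":0},
    {"grip":0,"delta_pos":[0,0,0.0005],"twist":0},
    {"grip":0,"delta_pos":[0,0,0.0005],"twist":0},
    {"grip":0,"delta_pos":[0,0,0.0005],"twist":0},
    {"grip":0,"delta_pos":[0,0,0.0005],"twist":0},
    {"grip":0,"delta_pos":[0,0,0.0005],"twist":0},
  ],
)

```text
clock: 14.17
position: [0.5349, -0.1014, 0.2786]
ee_rot: [-0.258, -0.658, -0.258, 0.658]
contact_force: [-1.0, 4.6, -2.1]
width: 0.0135
```

```bash
python3 st.py
python3 - <<'E'
from h import *
s=cam('scene')
cv2.imwrite('pics/m2.png',cv2.resize(s['img'][100:275,240:390],None,fx=3.4,fy=3.4)[:, :, ::-1])
E
```

```text
t 14.17 pos [ 0.5349 -0.1014  0.2786] yaw -47.2 F [-1.04  4.58 -2.12] M [1.117 0.381 0.043] q6 0.508 0.0135
```

View pics/m2.png

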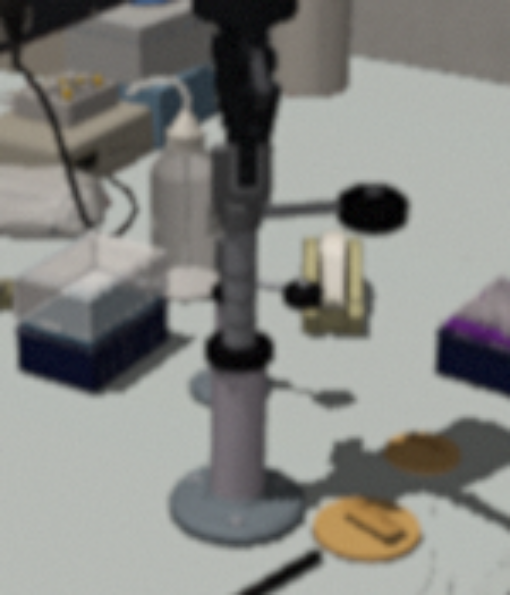

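The section is up (scene crop shows rod and head high, wing still in the jaws), and Mz dropped from 0.36 to 0.04 at about 89–91 mm, so the groove is found. I turn back with a few small test rows first.

Request:
step_arm(
  increments=[
    {"grip":0,"delta_pos":[0,0,0],"twist":-1.5},
    {"grip":0,"delta_pos":[0,0,0],"twist":-1.5},
    {"grip":0,"delta_pos":[0,0,0],"twist":-1.5},
    {"grip":0,"delta_pos":[0,0,0],"twist":-1.5},
    {"grip":0,"delta_pos":[0,0,0],"twist":0},
    {"grip":0,"delta_pos":[0,0,0],"twist":0},
  ],
)

```text
clock: 14.72
position: [0.5349, -0.1014, 0.2787]
ee_rot: [0.223, 0.671, 0.223, -0.671]
contact_force: [-1.7, 3.7, -2.0]
width: 0.0132
```

```bash
python3 st.py
```

```text
t 14.72 pos [ 0.5349 -0.1014  0.2787] yaw -53.17 F [-1.69  3.74 -1.95] M [ 1.115  0.367 -0.038] q6 0.613 0.0132
```

Request:
step_arm(
  increments=[
    {"grip":0,"delta_pos":[0,0,0],"twist":-3},
    {"grip":0,"delta_pos":[0,0,0],"twist":-3},
    {"grip":0,"delta_pos":[0,0,0],"twist":-3},
    {"grip":0,"delta_pos":[0,0,0],"twist":-3},
    {"grip":0,"delta_pos":[0,0,0],"twist":-3},
    {"grip":0,"delta_pos":[0,0,0],"twist":-3},
    {"grip":0,"delta_pos":[0,0,0],"twist":-3},
    {"grip":0,"delta_pos":[0,0,0],"twist":-1},
    {"grip":0,"delta_pos":[0,0,0],"twist":0},
    {"grip":0,"delta_pos":[0,0,0],"twist":0},
  ],
)

```text
clock: 15.55
position: [0.5349, -0.1015, 0.2787]
ee_rot: [-0.091, -0.701, -0.091, 0.701]
contact_force: [-1.6, 4.3, -2.0]
width: 0.0132
```

```bash
python3 st.py
```

```text
t 15.55 pos [ 0.5349 -0.1015  0.2787] yaw -75.14 F [-1.57  4.33 -1.96] M [ 1.251  0.498 -0.013] q6 0.996 0.0132
```

Request:
step_arm(
  increments=[
    {"grip":0,"delta_pos":[0,0,0],"twist":-1},
    {"grip":0,"delta_pos":[0,0,0],"twist":-1},
    {"grip":0,"delta_pos":[0,0,0],"twist":-1},
    {"grip":0,"delta_pos":[0,0,0],"twist":0},
    {"grip":0,"delta_pos":[0,0,0],"twist":0},
  ],
)

```text
clock: 15.97
position: [0.5349, -0.1015, 0.2787]
ee_rot: [-0.073, -0.703, -0.073, 0.703]
contact_force: [-1.0, 3.9, -1.7]
width: 0.0132
```

```bash
python3 st.py
```

```text
t 15.97 pos [ 0.5349 -0.1015  0.2787] yaw -78.14 F [-1.    3.89 -1.75] M [1.211 0.529 0.668] q6 1.049 0.0132
```

The hard stop is reached (Mz 0.67 at yaw −78°). I release and go straight up.

Request:
step_arm(
  increments=[
    {"grip":0,"delta_pos":[0,0,-0.001],"twist":0.7},
    {"grip":0,"delta_pos":[0,0,-0.001],"twist":0.8},
    {"grip":0,"delta_pos":[0,0,0],"twist":0},
    {"grip":1,"delta_pos":[0,0,0],"twist":0},
    {"grip":1,"delta_pos":[0,0,0],"twist":0},
    {"grip":1,"delta_pos":[0,0,0],"twist":0},
    {"grip":1,"delta_pos":[0,0,0],"twist":0},
    {"grip":1,"delta_pos":[0,0,0],"twist":0},
    {"grip":1,"delta_pos":[0,0,0],"twist":0},
    {"grip":1,"delta_pos":[0,0,0],"twist":0},
  ],
)

```text
clock: 16.8
position: [0.5351, -0.1018, 0.2767]
ee_rot: [0.082, 0.702, 0.082, -0.702]
contact_force: [0.5, -0.1, 0.3]
width: 0.0853
```

Request:
step_arm(
  increments=[
    {"grip":1,"delta_pos":[0,0,0.01],"twist":0},
    {"grip":1,"delta_pos":[0,0,0.02],"twist":0},
    {"grip":1,"delta_pos":[0,0,0.02],"twist":0},
    {"grip":1,"delta_pos":[0,0,0.02],"twist":0},
    {"grip":1,"delta_pos":[0,0,0.02],"twist":0},
    {"grip":1,"delta_pos":[0,0,0.01],"twist":0},
    {"grip":1,"delta_pos":[0,0,0],"twist":0},
    {"grip":1,"delta_pos":[0,0,0],"twist":0},
    {"grip":1,"delta_pos":[0,0,0],"twist":0},
  ],
)

```text
clock: 17.55
position: [0.5344, -0.1014, 0.3755]
ee_rot: [-0.082, -0.702, -0.082, 0.703]
contact_force: [0.7, -0.0, -0.7]
width: 0.0851
```

```bash
python3 st.py
cat > v.py <<'E'
from h import *
from scipy.spatial.transform import Rotation as R
st=manip.get_state();q=st['ee_rot'];M=R.from_quat([*q[1:],q[0]]).as_matrix()
d=cam('wrist');s=cam('scene')
W=np.eye(4);W[:3,:3]=M;W[:3,3]=st['position'];C=np.linalg.inv(W@np.array(d['mount']))
d['rvec']=cv2.Rodrigues(C[:3,:3])[0].ravel();d['tvec']=C[:3,3];pickle.dump(d,open('wrist.pkl','wb'))
o=np.zeros((400,640+160,3),np.uint8);o[:,:640]=d['img'][:,:,::-1];o[:280,640:]=cv2.resize(s['img'][135:275,290:370],None,fx=2,fy=2)[:,:,::-1]
cv2.imwrite('pics/end.png',o)
E
python3 v.py
```

```text
t 17.55 pos [ 0.5344 -0.1014  0.3755] yaw -76.7 F [ 0.66 -0.01 -0.72] M [ 0.066 -0.003  0.014] q6 1.023 0.0851
```

View pics/end.png

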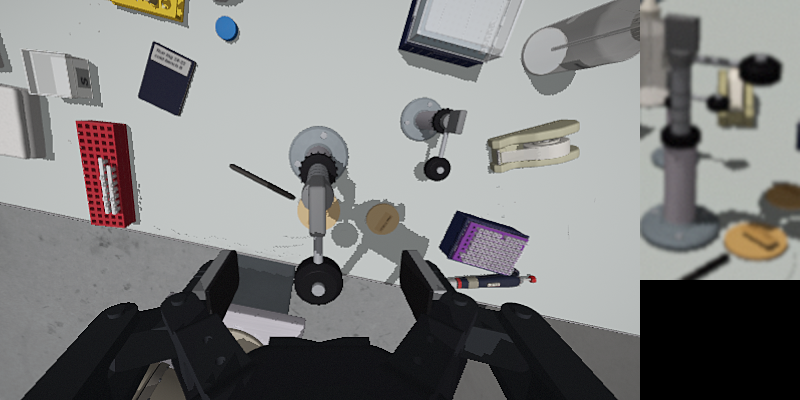

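Run:
```python
from h import *
w=load('wrist');s=load('scene')
o1,v1=ray(w,(319,289));o2,v2=ray(s,(290+120/2,135+56/2))
A=np.stack([v1,-v2],1);k=np.linalg.lstsq(A,o2-o1,rcond=None)[0]
p=(o1+v1*k[0]+o2+v2*k[1])/2;print('knob',p,'gap',np.linalg.norm(o1+v1*k[0]-o2-v2*k[1]))
for z in(.255,.27):
  h=onz(w,(319,284),z);v=h[:2]-[.535,-.1013];print(z,h,np.hypot(*v),np.degrees(np.arctan2(v[1],v[0])))
E=cv2.cvtColor(s['img'],cv2.COLOR_RGB2HSV)
def dish(im):
    m=cv2.inRange(cv2.cvtColor(im,cv2.COLOR_RGB2HSV),(8,60,120),(25,255,255))[235:275,325:375]
    return cv2.boundingRect(m)
print('dish now',dish(s['img']), 'before',dish(cv2.imread('pics/scene0.png')[:,:,::-1]))
```

```text
knob [ 0.43940595 -0.12455634  0.26951297] gap 0.0005966775957796684
0.255 [ 0.43595994 -0.12524891  0.255     ] 0.10189447487593073 -166.40623031956022
0.27 [ 0.44590665 -0.12290219  0.27      ] 0.09167486247607205 -166.37069528830207
dish now (7, 11, 32, 19) before (7, 0, 43, 30)
```

```bash
python3 -c "
from rig import manip
print(manip.sign_off())"
```

```text
the job is handed in; nothing more can be done
None
```

The sensor head is now locked at the upper groove, over the dish again, and I handed the job in after about 17.6 s of robot time.

**What I did:** I gripped the wing of the larger stand, twisted the section about 49° anticlockwise, and pulled it up 47 mm. I then raised it in 0.5 mm steps under light clockwise pressure. The twisting moment dropped from about 0.36 to 0.04 N m at roughly 89–91 mm, so the pin was in the groove. I turned the section clockwise to the hard stop (0.67 N m), released the wing and backed straight up.

**Last checks after release:**
- **Height:** the top of the head measured z ≈ 0.27 m across two views, and it stayed up after I let go.
- **Position:** the head was about 1 cm from the dish's starting centre, at −166.4° from the stand. The direction to the dish is −167.0°, so the section is within about 0.01 rad of pointing straight at it.
- **Robot:** the gripper was open about 10 cm above the wing, with contact forces near zero.
- **Dish and bystanders:** none looked moved in the last images, and I did not measure the bystanders.

**One check disagreed:** the before/after colour-mask boxes for the dish were not the same size. I put this down to the mask catching the neighbouring smaller dish and shadows. That left the dish confirmed by eye only.

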